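# Snap the matching battery cover onto the charging dock

### The arm

A 6-joint arm with a two-finger parallel gripper is mounted at the origin on the work surface. World frame = base frame: x ahead of the robot, y to its left, z up, the work surface at z = 0. Lengths are in m, angles in rad, forces in N, time in s.
With the tool pointing down it reaches from about 0.4 to 0.825 m from the base axis. Payload 7 kg.
Tool frame: the origin (TCP) lies on the centre line of the jaws, within the pads' length; the fingertips stand 25 mm ahead of it and the grasp point (between the pads) lies 6 mm ahead of it; z points along the fingers, y is the line along which they close (so a half turn about z gives the same grasp; the last joint's range is limited). The gripper opens to 88 mm and grips with 3 to 60 N. Pads are 19 mm wide; open, the fingers measure 130 mm over their backs; the gripper's body (78 mm by 193 mm) begins 47 mm behind the grasp point.
Start: joints at [-0.83, 0.359, 0.012, 0, -1.224, -0.288], TCP at [0.295, -0.607, 0.252] pointing down, gripper open.
Joint ranges: [-3.07, 3.07], [-1.43, 2.12], [-1.02, 1.25], [-3.03, 1.67], [-3.05, -0], [-3.03, 3.03]. Speed limits (rad/s): [2.39, 2.39, 3.01, 3.14, 3.14, 3.14].

### API

Orientations are given as [roll, pitch, yaw] about the fixed x, y, z axes, in that order (R = Rz(yaw) Ry(pitch) Rx(roll)).
In Python, from station import readout, vision, arm gives the robot as it stands. The module is installed in compiled form; this text tells all that it offers.
- The arm moves only by the tool carry_out, never from a script. Its argument "commands" is a list of rows, each an object with "dp": the shift along the tool's x, y, z in m, a list of three; "rotation": the turn, a rotation vector about the tool's x, y, z in degrees, a list of three. In form: [{"dp": [dx, dy, dz], "rotation": [wx, wy, wz]}, ...]. A call has 1 to 8 rows; each row shifts and turns the commanded pose from where the row before left it, along the tool's axes as they then stand; what a row does not reach is not made up. A row lasts 1/8 s, in which the tool goes at most 62.5 mm and 10.7 degrees, less where a joint would pass 70% of its speed; a pose out of reach is approached as far as the arm can. A call with a gripper value outside its range is refused whole. "grip" is the finger opening in m, from 0 to 0.0876, set as the call begins (left out, the last holds). The fingers move at their own pace and stop on an object; "force" is the grip in N (left out, the last holds). Time passes only in rows, so rows that do not move let the fingers close. It gives the time, the measured TCP pose, the force, the opening and the grip force at its end, in the units of the state.
- readout.get_state(): the state, without advancing time (a new reading comes with each control period).
- vision.grab_frame(name): name is "side" or "top" or "wrist"; returns (picture, depth): 384x512x3 uint8, red, green, blue; 384x512 float32, m along the optical axis (not along the pixel's ray), 0 where there is no reading.
- vision.calibration(name): a dict with "fovy" (degrees; the focal length in pixels is half the picture's height over the tangent of half this angle, whatever the lens; pixels are square), "cx", "cy" (the principal point, pixels), "origin" and "attitude" of the camera in the world; the wrist camera has in their place "mount" (4x4, takes a point from camera to tool coordinates, whose origin is the TCP and whose axes are the flange's). Camera axes: x right, y down, z forward; pixel columns grow to the right and rows downward; lengths in m; the calibration is good to about 2 mm. A picture is of the moment at which its call begins: read the wrist's pose just before it. calibration takes no time and is no camera call.
- arm.job_done(): hands the job in; it is judged then, once.
Trained networks look in the newest picture that a camera, given by its name, has taken for a name from the list of things; names that differ only in an ending like _2 or _b are one class to them, and where a whole thing is asked for, a point or a joint stands for the part that bears it (a point fixed in the world has none). Each returns a list of dicts, best first, with "score" (0 to 1); they miss things now and then, are a little off and sometimes report something else, mostly with a low value. They report only what shows in the picture. A call takes as long as a camera call. They do not tell look-alikes from the thing itself.
- vision.trace(label, camera): "pixels" (384x512 bool, what is visible of it) and "position" ([row, column] in pixels, amid what is visible of it).
The state is a dict: "t": time; "q": joint angles; "qd": joint speeds; "joint_efforts": joint torques, N m; "eef_pos": TCP position; "ee_rot": TCP orientation; "force": force on the tool from outside, world axes, zero at the start; "moment": the same for the moment, N m; "width": finger opening in m; "gripper_force": force on a finger pad.
Only numpy, scipy, OpenCV 4.12 (cv2) and the standard library are available. Lean on these libraries where they do the work, as an engineer would, in place of code of your own. Each camera call takes 0.05 s, during which the arm holds its last target. There are 200 camera calls.

### The job

The silver charging dock's battery well stands open, and just one of the three grey battery covers is the right length for it. Pick that cover out, set it on the well lengthwise with the well and press it down until it clicks fully home and its plate lies on the rim, then let go. The other two covers must end up lying down on the drawer floor, not on the dock.

Things in the scene. Friction and masses are not known exactly. Their poses are not given: they have to be found in the camera images.
- dock_mouth (a point): centre of the battery well's mouth, at rim-top height, in the fixed silver dock (160 x 90 x 45 mm). x along mouth, z up. Mouth 94 x 52 mm (x, y), 33 deep, plus a sloped lead-in 4 wide, 7 high all round. A spring catch at each short end stops a fitting plug about 12 mm short of home; about 2 to 6 N down clicks it past. Home: plate on rim, cover origin 15 mm below. Cradle at x 69 to 95 mm, 8 mm over rim.
- cover_a: grey plastic battery cover, plate 90 x 68 x 4 mm (x, y, z), under it a plug 62 x 40 mm with rounded foot, 15 mm deep; on top a central ridge to grip, 50 long (x), 14 thick (y), 20 mm high. About 50 g, loose, plug down on the drawer floor. Origin: centre of the plug's underside; plate top 19, ridge top 39 mm above it. x lengthwise, z up; half a turn is the same.
- cover_b: grey plastic battery cover, plate 110 x 68 x 4 mm (x, y, z), under it a plug 82 x 40 mm with rounded foot, 15 mm deep; on top a central ridge to grip, 50 long (x), 14 thick (y), 20 mm high. About 50 g, loose, plug down on the drawer floor. Origin: centre of the plug's underside; plate top 19, ridge top 39 mm above it. x lengthwise, z up; half a turn is the same.
- cover_c: grey plastic battery cover, plate 130 x 68 x 4 mm (x, y, z), under it a plug 102 x 40 mm with rounded foot, 15 mm deep; on top a central ridge to grip, 50 long (x), 14 thick (y), 20 mm high. About 50 g, loose, plug down on the drawer floor. Origin: centre of the plug's underside; plate top 19, ridge top 39 mm above it. x lengthwise, z up; half a turn is the same.
There are look-alikes about, which are no part of the job. Leave any brown or red look-alike of the cover_b alone.

How it is judged:
At the end, for the whole second after the job is handed in: The 110 mm cover (cover_b) is clicked in: origin within 10 mm sideways of the mouth centre and at least 12 mm below the rim top (15 when home), lengthwise and level within 10 degrees, at rest. Origins of the other two covers less than 25 mm above the drawer floor (horizontal distance between cover_b and dock_mouth below 0.01 m and z of cover_b in the frame of dock_mouth below -0.012 m and angle between the x axis of cover_b and the x axis of dock_mouth, either way round below 0.175 rad and angle between cover_b's own z axis and vertical below 0.175 rad and linear speed of cover_b below 0.02 m/s and height (world z) of each of cover_a, cover_c below 0.025 m); the robot touches nothing.
It also fails if it takes over 38 s, if anything falls off the work surface, if the arm or the gripper's body presses on something with over 40 N, if the wrist force passes 120 N, or if a joint passes its speed limit or range.

## Working session

There is one attempt and no reset: what is moved stays moved. The work goes in short steps, Python scripts to look and compute and a tool call to move; the robot and the scene stay as the last step left them, time stands still between calls to the robot, and variables do not carry over. Pictures are saved under pics/ and viewed, at most 10 in all, crops included, and the job is handed in when it is done.

Besides the shell and the picture viewer there is one more tool, called after "Emit:" as name(argument=value, ...) on one line, values as JSON. carry_out: Moves the arm, as the interface text tells. Its arguments: {"type":"object","properties":{"commands":{"type":"array"},"grip":{"type":"number"},"force":{"type":"number"}},"required":["commands"]}

```bash
mkdir -p pics; cat > h.py <<'E'
import numpy as np, cv2
from station import readout, vision, arm
from scipy.spatial.transform import Rotation as R
def cal(n):
    c=vision.calibration(n); return c
def pose(n):
    c=cal(n)
    if n=='wrist':
        s=readout.get_state(); T=np.eye(4)
        r=np.array(s['ee_rot'],float)
        T[:3,:3]=r if r.shape==(3,3) else R.from_euler('xyz',r).as_matrix()
        T[:3,3]=s['eef_pos']; return T@np.array(c['mount'])
    T=np.eye(4); a=np.array(c['attitude'],float)
    T[:3,:3]=a if a.shape==(3,3) else R.from_euler('xyz',a).as_matrix()
    T[:3,3]=c['origin']; return T
def cloud(n):
    T=pose(n); im,d=vision.grab_frame(n); c=cal(n); f=192/np.tan(np.radians(c['fovy'])/2)
    v,u=np.mgrid[:384,:512]
    P=np.stack([(u-c['cx'])/f*d,(v-c['cy'])/f*d,d],-1)@T[:3,:3].T+T[:3,3]
    P[d==0]=np.nan
    return im,P
def save(n,im): cv2.imwrite('pics/'+n,im[...,::-1])
E
python3 - <<'E'
from h import *
print(readout.get_state()); print(cal('top'),cal('wrist'))
im,P=cloud('top'); np.save('top.npy',P); np.save('topim.npy',im)
im2,P2=cloud('side')
save('a.png',cv2.resize(np.vstack([im,im2]),(800,1200))[:600]); save('b.png',cv2.resize(im2,(800,600)))
for l in ['cover_b']:
    for r in vision.trace(l,'top'): print(l,r['score'],r['position'],r['pixels'].sum())
E
```

```text
{'t': 0.0, 'q': array([-8.29892480e-01,  3.59399241e-01,  1.10652025e-02, -4.00983387e-04,
       -1.22408559e+00, -2.88093244e-01]), 'qd': array([ 0.00011492,  0.00101096, -0.00109554, -0.00052227, -0.00033906,
       -0.00171731]), 'joint_efforts': array([-1.56618033e-03, -5.82715523e+01,  2.93035895e+01,  6.99687347e+00,
        6.42518105e-03, -1.58084058e-04]), 'eef_pos': array([ 0.29510277, -0.6065752 ,  0.25060826]), 'ee_rot': array([ 3.13992914e+00, -9.98597913e-05, -2.68891853e+00]), 'force': array([-0.84561013, -0.64253419, -0.07526092]), 'moment': array([0.06624317, 0.01435699, 0.05682088]), 'gripper_force': 0.0, 'width': 0.08771904173921061}
{'fovy': 53.9477343934125, 'cx': 257.48549649897643, 'cy': 184.44284968129207, 'origin': array([ 0.45350105, -0.01038223,  0.85141595]), 'attitude': array([-3.12086319,  0.03191592, -1.57505827])} {'fovy': 59.23056286602729, 'cx': 255.99276386658906, 'cy': 193.56869597723554, 'mount': array([[-4.30676834e-04, -9.67530271e-01, -2.52754801e-01,
         6.81719537e-02],
       [ 9.99999072e-01, -9.00785322e-05, -1.35911455e-03,
         5.65966944e-04],
       [ 1.29221669e-03, -2.52755152e-01,  9.67529412e-01,
        -1.34399460e-01],
       [ 0.00000000e+00,  0.00000000e+00,  0.00000000e+00,
         1.00000000e+00]])}
cover_b 0.89 [213.6, 199.3] 1504
cover_b 0.88 [140.2, 212.1] 1472
cover_b 0.86 [143.5, 270.0] 1812
cover_b 0.81 [216.4, 279.6] 1486
cover_b 0.55 [144.2, 151.0] 1195
```

View pics/a.png

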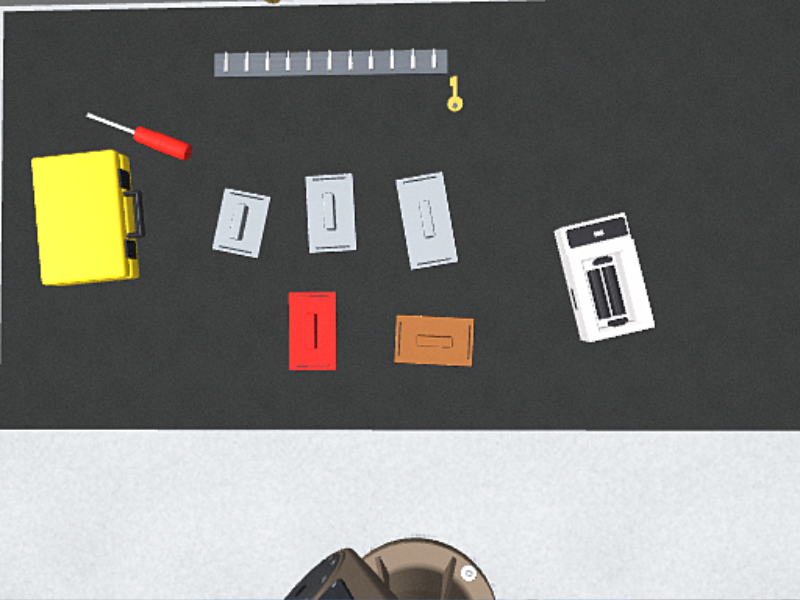

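View pics/b.png

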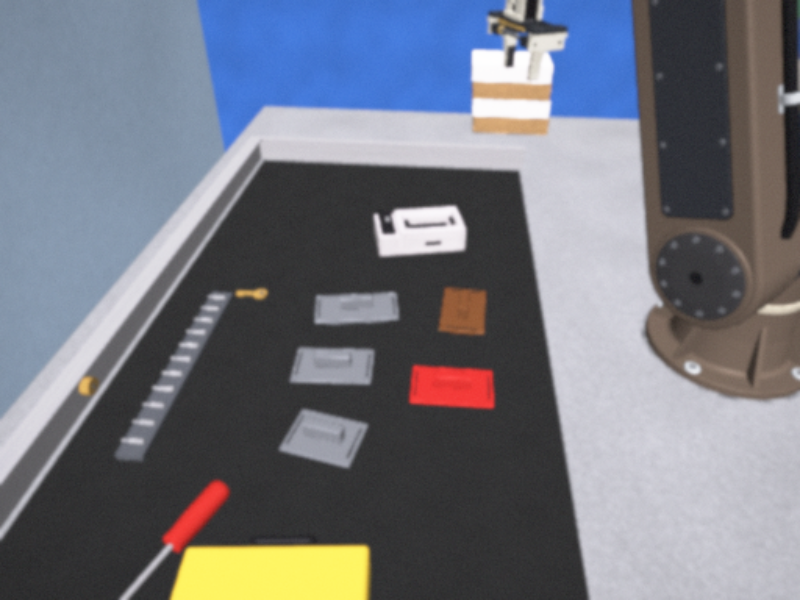

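The top view (512-px coordinates) shows grey covers at (col,row) (154,143), (212,137) and (273,141). The look-alikes are red at (200,212) and brown at (278,218), and the dock is at about (387,178). The middle grey cover looks like the 110 mm one, so I'll measure all three and crop in.

```bash
python3 - <<'E'
from h import *
P=np.load('top.npy'); im=np.load('topim.npy')
print('floor z',np.nanmedian(P[90:110,200:300,2]), np.nanmedian(P[240:255,100:300,2]))
vision.grab_frame('top')
for r in vision.trace('cover_b','top'):
    m=r['pixels']; Q=P[m]; z=np.nanmedian(Q[:,2]); k=abs(Q[:,2]-z)<.006
    rc=cv2.minAreaRect(Q[k][:,:2].astype(np.float32)*1000)
    rid=Q[Q[:,2]>z+.012]
    b=np.int32(cv2.boxPoints(rc)); e=[b[1]-b[0],b[2]-b[1]]; e=max(e,key=lambda x:np.hypot(*x))
    print(np.round(r['position']),im[m].mean(0).round(),'z',z.round(4),np.round(rc[0]),np.round(rc[1]),'yaw',np.degrees(np.arctan2(e[1],e[0])).round(1), 'ridge',len(rid), rid.mean(0).round(4) if len(rid) else '')
# dock
D=P[125:225,345:430].reshape(-1,3); fl=np.nanmedian(P[240:255,100:300,2])
print('dock z hist',np.histogram(D[:,2][~np.isnan(D[:,2])]-fl,bins=np.arange(-.01,.08,.005)))
c=np.hstack([cv2.resize(im[105:175,130:300],None,fx=2.6,fy=2.6,interpolation=2),cv2.resize(im[125:225,345:430],(330,388))[:182] ]) if 0 else cv2.resize(im[100:230,130:430],(800,347),interpolation=cv2.INTER_CUBIC)
save('c.png',c)
E
```

```text
floor z 0.0012012119959327605 0.00137360303781775
[138. 212.] [197. 204. 211.] z 0.0198 [579. 118.] [110.  68.] yaw 3.1 ridge 153 [0.5781 0.1176 0.0391]
[144. 271.] [207. 214. 221.] z 0.0197 [567. -18.] [129.  67.] yaw 9.8 ridge 151 [ 0.567  -0.0178  0.0392]
[218. 278.] [201. 128.  74.] z 0.0198 [398. -28.] [110.  68.] yaw 87.4 ridge 153 [ 0.3981 -0.0278  0.0392]
[215. 200.] [245.  61.  56.] z 0.0199 [412. 144.] [ 67. 109.] yaw 0.0 ridge 159 [0.4117 0.1443 0.0395]
[143. 153.] [198. 205. 212.] z 0.0202 [567. 247.] [68. 90.] yaw -12.2 ridge 159 [0.566  0.2455 0.0394]
dock z hist (array([   1, 2957, 1971,   97,  236,   90,  195,  451,  178,  450, 1107,
        637,  105,    0,    0,    0,    0]), array([-0.01 , -0.005,  0.   ,  0.005,  0.01 ,  0.015,  0.02 ,  0.025,
        0.03 ,  0.035,  0.04 ,  0.045,  0.05 ,  0.055,  0.06 ,  0.065,
        0.07 ,  0.075]))
```

View pics/c.png

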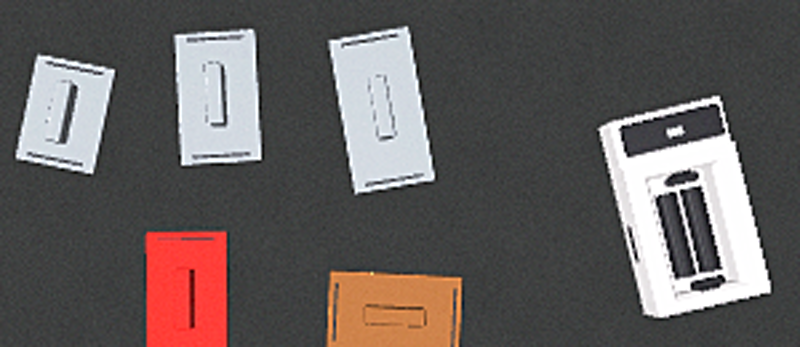

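The crop confirms it: the middle grey cover (212,137) is 110 x 68 mm, sits at (0.579, 0.118) and has yaw 3.1°. The left cover is 90 mm, the right one 130 mm, and the red and brown ones are decoys. Next I'll get a rough dock pose from the top view.

```bash
cat > dock.py <<'E'
from h import *
from scipy.optimize import minimize
def dockfit(P,x0):
    # template: rim top level = True inside 160x90 (-65..69) minus mouth+lead-in (102x60); cradle excluded
    P=P.reshape(-1,3); P=P[~np.isnan(P).any(1)]
    P=P[np.hypot(P[:,0]-x0[0],P[:,1]-x0[1])<.14]
    rz=np.median(P[(P[:,2]>.035)&(P[:,2]<.051),2])
    rim=abs(P[:,2]-rz)<.0025; low=P[:,2]<rz-.009
    def loc(p):
        c,s=np.cos(p[2]),np.sin(p[2]); d=P[:,:2]-p[:2]
        return c*d[:,0]+s*d[:,1],-s*d[:,0]+c*d[:,1]
    def cost(p):
        u,v=loc(p)
        m=np.maximum(abs(u)-.051,abs(v)-.030)   # <0 inside mouth
        o=np.maximum(np.maximum(u-.069,-.065-u),abs(v)-.045)
        e=np.where(rim,np.maximum(0,np.maximum(-m,o)),0)+np.where(low&(m<.02),np.maximum(0,np.minimum(m+.004,-o)),0)
        return np.minimum(e,.01).mean()*1e4
    best=min((minimize(cost,np.array(x0)+[a,b,0],method='Nelder-Mead',options=dict(initial_simplex=np.array(x0)+[a,b,0]+np.array([[0,0,0],[.008,0,0],[0,.008,0],[0,0,.1]]))) for a in(-.01,0,.01) for b in (-.01,0,.01)),key=lambda r:r.fun)
    return best.x,rz,best.fun
E
python3 - <<'E'
from dock import *
P=np.load('top.npy')
c=P[184,389]; print(c)
a=P[150,372]; print(a)
print(dockfit(P,[c[0],c[1],np.radians(11)]))
E
```

```text
[ 0.47024347 -0.26831363  0.02834092]
[ 0.541487   -0.22630223  0.05206919]
(array([ 0.46592293, -0.26726825,  0.23048459]), np.float64(0.0448460576311962), np.float64(0.6734709065647795))
```

Emit:
carry_out(commands=[{"dp": [-0.043, 0.033, 0], "rotation": [0, 0, 0]}, {"dp": [-0.043, 0.033, 0], "rotation": [0, 0, 0]}, {"dp": [-0.043, 0.033, 0], "rotation": [0, 0, 0]}, {"dp": [-0.043, 0.033, 0], "rotation": [0, 0, 0]}, {"dp": [-0.043, 0.033, 0], "rotation": [0, 0, 0]}, {"dp": [-0.043, 0.033, 0], "rotation": [0, 0, 0]}, {"dp": [-0.043, 0.033, 0], "rotation": [0, 0, 3]}, {"dp": [0, 0, 0], "rotation": [0, 0, 10]}])

```text
t: 1.25
eef_pos: [0.4664, -0.2647, 0.2518]
ee_rot: [-3.142, 0.001, -2.915]
force: [0.1, -1.0, -0.5]
width: 0.0876
gripper_force: 0.0
```

Emit:
carry_out(commands=[{"dp": [0, 0, 0], "rotation": [0, 0, 0]}, {"dp": [0, 0, 0], "rotation": [0, 0, 0]}])

```text
t: 1.5
eef_pos: [0.4647, -0.2679, 0.2515]
ee_rot: [3.142, -0.0, -2.913]
force: [0.4, 0.5, -0.1]
width: 0.0878
gripper_force: 0.0
```

```bash
python3 - <<'E'
from dock import *
s=readout.get_state();print(s['eef_pos'],s['ee_rot'],s['q'],s['force'])
im,P=cloud('wrist'); save('d.png',im); np.save('wr.npy',P)
print(dockfit(P,[.466,-.267,.2]))
t,_=cloud('top')
E
```

```text
[ 0.46465371 -0.26790974  0.25154885] [ 3.14159065e+00 -6.34769816e-05 -2.91256495e+00] [-1.57310599e-01  1.30592403e-01 -2.93318269e-01  2.42060689e-05
 -1.14694521e+00 -1.18446798e+00] [ 0.3711026   0.54222994 -0.09120134]
(array([ 0.46979683, -0.26698512,  0.22924513]), np.float64(0.04586067698782528), np.float64(0.2879665650556251))
```

View pics/d.png

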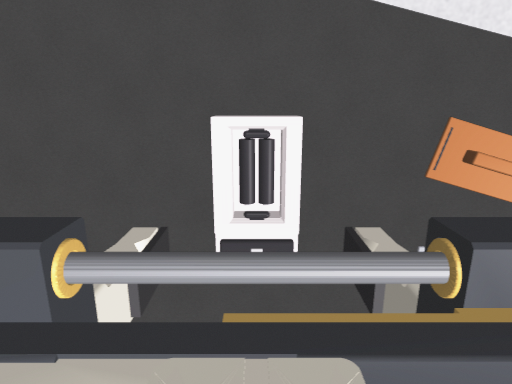

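The dock sits centrally in the wrist view, with its mouth centre near pixel (257,174). I'll check the fit against depth profiles.

```bash
python3 - <<'E'
from h import *
P=np.load('wr.npy').reshape(-1,3)
x,y,a=.4698,-.2670,.2292
d=P[:,:2]-[x,y]; u=np.cos(a)*d[:,0]+np.sin(a)*d[:,1]; v=-np.sin(a)*d[:,0]+np.cos(a)*d[:,1]
def prof(w,o,r,lim):
    for b in np.arange(*r,.002):
        m=(abs(o)<lim)&(abs(w-b)<.001); print(f'{b*1000:.0f}:{np.nanmedian(P[m,2])*1000:.0f}' if m.any() else f'{b*1000:.0f}:-',end=' ')
    print()
prof(u,v-.02,(-.07,-.038),.01); prof(u,v-.02,(.038,.076),.01); prof(v,u,(-.05,-.02),.03); prof(v,u,(.02,.05),.03)
rim=abs(P[:,2]-.0459)<.0025
for lo in (-.05,-.03,-.01,.01,.03,.05):
    m=rim&(abs(u-lo)<.004); print(lo, np.round(1000*np.array([v[m&(v>-.06)].min(), v[m&(v<0)].max(), v[m&(v>0)].min(), v[m&(v<.06)].max()] if (m&(v<0)).any() and abs(lo)<.05 else [v[m].min(),v[m].max()]),1))
for lo in (-.035,0,.035):
    m=rim&(abs(v-lo)<.004)&(abs(u)<.1); print('u',lo,np.round(1000*np.array([u[m].min(),u[m&(u<0)].max(),u[m&(u>0)].min(),u[m].max()]),1))
E
```

```text
-70:2 -68:2 -66:2 -64:4 -62:46 -60:46 -58:46 -56:46 -54:46 -52:43 -50:40 -48:34 -46:15 -44:17 -42:14 -40:16 -38:308 
38:14 40:14 42:14 44:30 46:43 48:46 50:46 52:46 54:46 56:46 58:46 60:- 62:40 64:39 66:46 68:51 70:51 72:52 74:51 
-50:292 -48:296 -46:300 -44:258 -42:47 -40:48 -38:48 -36:48 -34:48 -32:334 -30:334 -28:45 -26:40 -24:335 -22:334 
20:336 22:336 24:336 26:322 28:335 30:336 32:336 34:336 36:336 38:336 40:336 42:336 44:267 46:275 48:298 
-0.05 [-44.4  45.1]
-0.03 [-45.1 -28.1  28.5  44.6]
-0.01 [-44.7 -28.4  29.   45. ]
0.01 [-44.4 -27.9  28.3  44.9]
0.03 [-45.1 -28.2  28.7  44.6]
0.05 [-44.7  45.1]
u -0.035 [-62.4  -0.1   0.9  67. ]
u 0 [-62.4 -42.7  35.1  66.5]
u 0.035 [-62.4  -0.    0.8  66.7]
```

Emit:
carry_out(commands=[{"dp": [-0.0284, 0.05, 0], "rotation": [0, 0, 0]}, {"dp": [-0.0284, 0.05, 0], "rotation": [0, 0, 0]}, {"dp": [-0.0284, 0.05, 0], "rotation": [0, 0, 0]}, {"dp": [-0.0284, 0.05, 0], "rotation": [0, 0, 0]}, {"dp": [-0.0284, 0.05, 0], "rotation": [0, 0, 0]}, {"dp": [-0.0284, 0.05, 0], "rotation": [0, 0, 0]}, {"dp": [-0.0284, 0.05, 0], "rotation": [0, 0, 0]}, {"dp": [0, 0, 0.02], "rotation": [0, 0, 10]}])

```text
t: 2.6
eef_pos: [0.5822, 0.1212, 0.232]
ee_rot: [3.141, 0.003, -3.089]
force: [-0.5, 0.1, -0.7]
width: 0.0877
gripper_force: 0.0
```

Emit:
carry_out(commands=[{"dp": [0, 0, 0], "rotation": [0, 0, 0]}, {"dp": [0, 0, 0], "rotation": [0, 0, 0]}])

```text
t: 2.85
eef_pos: [0.5805, 0.1172, 0.2321]
ee_rot: [-3.141, 0.0, -3.087]
force: [0.0, 0.3, 0.5]
width: 0.0876
gripper_force: 0.0
```

```bash
python3 - <<'E'
from h import *
s=readout.get_state();print(s['eef_pos'],s['ee_rot'],s['q'][5])
im,P=cloud('wrist'); save('e.png',im)
for r in vision.trace('cover_b','wrist'):
    m=r['pixels']; Q=P[m]; Q=Q[~np.isnan(Q[:,0])]; z=np.median(Q[:,2]); k=abs(Q[:,2]-z)<.006
    rc=cv2.minAreaRect(Q[k][:,:2].astype(np.float32)*1000); rid=Q[(Q[:,2]>z+.015)&(Q[:,2]<z+.025)]
    rr=cv2.minAreaRect(rid[:,:2].astype(np.float32)*1000) if len(rid)>5 else 0
    print(r['score'],np.round(r['position']),im[m].mean(0).round(),z.round(4),np.round(rc,1) if 0 else rc,rr,rid[:,2].mean())
E
```

```text
[0.58049085 0.11719085 0.23214538] [-3.14130815e+00  3.66250316e-04 -3.08693856e+00] -2.0456346522852473
0.89 [167. 255.] [220. 221. 227.] 0.0203 ((580.461181640625, 117.51736450195312), (109.94039154052734, 68.13804626464844), 2.8568902015686035) ((580.0631103515625, 117.64258575439453), (49.31167984008789, 13.112017631530762), 2.845629930496216) 0.04002759226338762
0.79 [150. 125.] [219. 220. 227.] 0.0205 ((568.5262451171875, -18.49038314819336), (130.02296447753906, 68.3431167602539), 9.355757713317871) ((568.4938354492188, -18.1733455657959), (50.11589431762695, 14.306107521057129), 9.405226707458496) 0.03998219985126822
0.74 [  3. 127.] [212. 140.  89.] 0.0203 ((431.993408203125, -28.266170501708984), (12.680766105651855, 109.29035186767578), 3.031646490097046) 0 nan
0.7 [ 33. 295.] [241.  86.  82.] 0.0203 ((441.59356689453125, 144.45220947265625), (53.30829620361328, 68.14852142333984), 0.27073609828948975) ((429.9559631347656, 144.38719177246094), (16.986709594726562, 14.032609939575195), 0.5056595206260681) 0.03982569034592681
0.68 [166. 382.] [214. 214. 220.] 0.0203 ((567.5132446289062, 245.9302978515625), (68.46395874023438, 89.67768096923828), 78.05988311767578) ((567.6009521484375, 245.90187072753906), (14.475601196289062, 49.826725006103516), 78.30648040771484) 0.03959996023915207<stdin>:8: RuntimeWarning: Mean of empty slice.
  ret = ret.dtype.type(ret / rcount)
```

View pics/e.png

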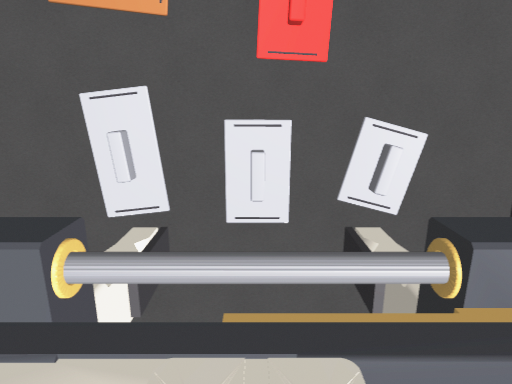

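The target cover is centred at (257,172) and measures 110 mm. I'll descend and grip.

Emit:
carry_out(commands=[{"dp": [0, 0, 0.055], "rotation": [0, 0, 0]}, {"dp": [0, 0, 0.055], "rotation": [0, 0, 0]}, {"dp": [0, 0, 0.045], "rotation": [0, 0, 0]}, {"dp": [0, 0, 0.02], "rotation": [0, 0, 0]}, {"dp": [0, 0, 0.01], "rotation": [0, 0, 0]}, {"dp": [0, 0, 0], "rotation": [0, 0, 0]}, {"dp": [0, 0, 0], "rotation": [0, 0, 0]}])

```text
t: 3.82
eef_pos: [0.5811, 0.1183, 0.0479]
ee_rot: [3.141, 0.002, -3.09]
force: [-0.7, -0.2, 0.6]
width: 0.0875
gripper_force: 0.0
```

Emit:
carry_out(commands=[{"dp": [0, 0, 0], "rotation": [0, 0, 0]}, {"dp": [0, 0, 0], "rotation": [0, 0, 0]}, {"dp": [0, 0, 0], "rotation": [0, 0, 0]}, {"dp": [0, 0, 0], "rotation": [0, 0, 0]}, {"dp": [0, 0, 0], "rotation": [0, 0, 0]}, {"dp": [0, 0, 0], "rotation": [0, 0, 0]}], grip=0.0, force=30)

```text
t: 4.58
eef_pos: [0.5802, 0.118, 0.0465]
ee_rot: [-3.142, -0.0, -3.09]
force: [0.4, 0.4, -0.2]
width: 0.0332
gripper_force: 0.0
```

Emit:
carry_out(commands=[{"dp": [0, 0, 0], "rotation": [0, 0, 0]}, {"dp": [0, 0, 0], "rotation": [0, 0, 0]}, {"dp": [0, 0, 0], "rotation": [0, 0, 0]}, {"dp": [0, 0, 0], "rotation": [0, 0, 0]}])

```text
t: 5.08
eef_pos: [0.5802, 0.1181, 0.0465]
ee_rot: [3.142, -0.0, -3.09]
force: [0.4, 0.5, -1.0]
width: 0.0136
gripper_force: 30.0
```

Emit:
carry_out(commands=[{"dp": [0, 0, -0.02], "rotation": [0, 0, 0]}, {"dp": [0, 0, -0.05], "rotation": [0, 0, 0]}, {"dp": [0, 0, -0.05], "rotation": [0, 0, 0]}, {"dp": [0, 0, 0], "rotation": [0, 0, 0]}])

```text
t: 5.58
eef_pos: [0.5825, 0.1191, 0.1711]
ee_rot: [3.139, 0.008, -3.09]
force: [0.1, -0.0, -0.0]
width: 0.014
gripper_force: 30.0
```

Emit:
carry_out(commands=[{"dp": [0.0166, -0.0474, 0], "rotation": [0, 0, 0]}, {"dp": [0.0166, -0.0474, 0], "rotation": [0, 0, 0]}, {"dp": [0.0166, -0.0474, 0], "rotation": [0, 0, 0]}, {"dp": [0.0166, -0.0474, 0], "rotation": [0, 0, 0]}, {"dp": [0.0166, -0.0474, 0], "rotation": [0, 0, 0]}, {"dp": [0.0166, -0.0474, 0], "rotation": [0, 0, 0]}, {"dp": [0.0166, -0.0474, 0], "rotation": [0, 0, 0]}, {"dp": [0.0166, -0.0474, 0], "rotation": [0, 0, -10.2]}])

```text
t: 6.58
eef_pos: [0.4662, -0.2683, 0.1658]
ee_rot: [3.141, -0.001, -2.911]
force: [1.9, 0.4, -1.5]
width: 0.0142
gripper_force: 30.0
```

Emit:
carry_out(commands=[{"dp": [0, 0, 0], "rotation": [0, 0, 0]}, {"dp": [0, 0, 0], "rotation": [0, 0, 0]}, {"dp": [0, 0, 0], "rotation": [0, 0, 0]}])

```text
t: 6.95
eef_pos: [0.4674, -0.2662, 0.1663]
ee_rot: [3.141, -0.0, -2.914]
force: [-0.2, -0.2, -0.7]
width: 0.0134
gripper_force: 30.0
```

```bash
python3 - <<'E'
from h import *
s=readout.get_state();print(s['eef_pos'],s['ee_rot'],s['width'])
im,P=cloud('wrist'); save('f.png',im)
for r in vision.trace('cover_b','wrist'):
    m=r['pixels']; Q=P[m]; Q=Q[~np.isnan(Q[:,0])]; z=np.median(Q[:,2]); k=abs(Q[:,2]-z)<.006
    print(r['score'],np.round(r['position']),z.round(4),cv2.minAreaRect(Q[k][:,:2].astype(np.float32)*1000))
E
```

```text
[ 0.46744361 -0.26616039  0.16631014] [ 3.14132573e+00 -2.41825266e-04 -2.91386114e+00] 0.013438867738601357
0.88 [301. 480.] 0.0199 ((527.3834838867188, -32.46542739868164), (41.34522247314453, 58.086395263671875), 13.708121299743652)
0.77 [172. 502.] 0.0199 ((403.49432373046875, -77.06478881835938), (76.04354858398438, 33.28694534301758), 22.874406814575195)
0.67 [185. 259.] 0.1402 ((460.8021240234375, -267.6576843261719), (95.61189270019531, 68.15382385253906), 13.019506454467773)
```

View pics/f.png

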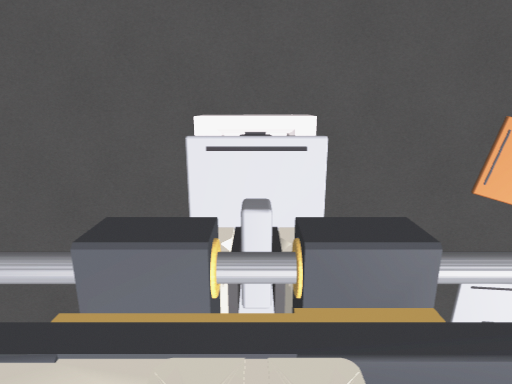

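The cover is held square and centred over the well. I'll descend to just above the catches.

Emit:
carry_out(commands=[{"dp": [0, -0.0015, 0.03], "rotation": [0, 0, 0]}, {"dp": [0, 0, 0.025], "rotation": [0, 0, 0]}, {"dp": [0, 0, 0.015], "rotation": [0, 0, 0]}, {"dp": [0, 0, 0.004], "rotation": [0, 0, 0]}, {"dp": [0, 0, 0], "rotation": [0, 0, 0]}, {"dp": [0, 0, 0], "rotation": [0, 0, 0]}])

```text
t: 7.8
eef_pos: [0.4682, -0.2686, 0.0934]
ee_rot: [-3.141, 0.001, -2.914]
force: [0.6, 0.5, -0.5]
width: 0.014
gripper_force: 30.0
```

Emit:
carry_out(commands=[{"dp": [0, 0, 0.003], "rotation": [0, 0, 0]}, {"dp": [0, 0, 0.002], "rotation": [0, 0, 0]}, {"dp": [0, 0, 0.002], "rotation": [0, 0, 0]}, {"dp": [0, 0, 0], "rotation": [0, 0, 0]}])

```text
t: 8.3
eef_pos: [0.4677, -0.2686, 0.0856]
ee_rot: [-3.141, 0.0, -2.914]
force: [-0.3, -0.9, 1.8]
width: 0.0139
gripper_force: 30.0
```

Emit:
carry_out(commands=[{"dp": [0, 0, 0.002], "rotation": [0, 0, 0]}, {"dp": [0, 0, 0.002], "rotation": [0, 0, 0]}, {"dp": [0, 0, 0], "rotation": [0, 0, 0]}])

```text
t: 8.68
eef_pos: [0.4674, -0.2685, 0.0813]
ee_rot: [3.141, -0.0, -2.914]
force: [0.7, -0.9, -0.3]
width: 0.0139
gripper_force: 30.0
```

Emit:
carry_out(commands=[{"dp": [0, 0, 0.002], "rotation": [0, 0, 0]}, {"dp": [0, 0, 0.002], "rotation": [0, 0, 0]}, {"dp": [0, 0, 0], "rotation": [0, 0, 0]}])

```text
t: 9.05
eef_pos: [0.4674, -0.2683, 0.0772]
ee_rot: [3.141, -0.0, -2.914]
force: [-1.2, 0.2, -1.0]
width: 0.0139
gripper_force: 30.0
```

Emit:
carry_out(commands=[{"dp": [0, 0, 0.001], "rotation": [0, 0, 0]}, {"dp": [0, 0, 0.001], "rotation": [0, 0, 0]}, {"dp": [0, 0, 0], "rotation": [0, 0, 0]}])

```text
t: 9.43
eef_pos: [0.4678, -0.2685, 0.0765]
ee_rot: [-3.141, 0.001, -2.913]
force: [-3.5, 1.6, 7.5]
width: 0.0137
gripper_force: 30.0
```

```bash
python3 - <<'E'
from h import *
s=readout.get_state();print(s['eef_pos'],s['force'])
im,P=cloud('wrist'); im2,_=cloud('side')
save('g.png',np.hstack([cv2.resize(im,(400,300)),cv2.resize(im2[110:200,220:340],(400,300))]))
for r in vision.trace('cover_b','wrist'):
    m=r['pixels']; Q=P[m]; Q=Q[~np.isnan(Q[:,0])]; z=np.median(Q[:,2]); k=abs(Q[:,2]-z)<.006
    print(r['score'],np.round(r['position']),z.round(4),cv2.minAreaRect(Q[k][:,:2].astype(np.float32)*1000))
E
```

```text
[ 0.46783669 -0.26854141  0.0764812 ] [-3.49655128  1.56361337  7.49684465]
0.88 [184. 255.] 0.0504 ((460.91229248046875, -269.8902587890625), (96.14635467529297, 69.9493179321289), 13.663681983947754)
```

View pics/g.png

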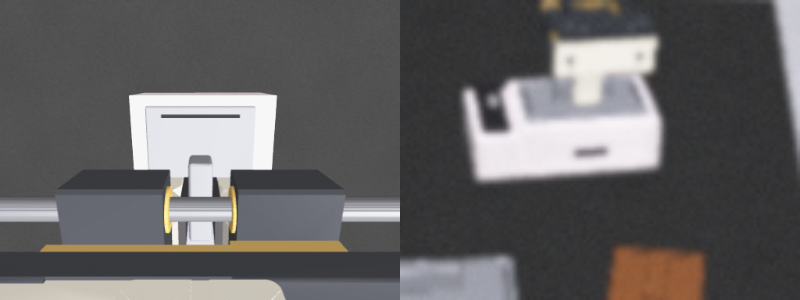

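The wrist view shows the plate lying within the rim at z≈0.050 (rim plus 4 mm), with contact force rising. One more firm press, then release.

Emit:
carry_out(commands=[{"dp": [0, 0, 0.001], "rotation": [0, 0, 0]}, {"dp": [0, 0, 0.001], "rotation": [0, 0, 0]}, {"dp": [0, 0, 0], "rotation": [0, 0, 0]}])

```text
t: 9.95
eef_pos: [0.468, -0.2687, 0.0764]
ee_rot: [-3.14, 0.001, -2.912]
force: [-8.0, 7.1, 27.4]
width: 0.0137
gripper_force: 30.0
```

Emit:
carry_out(commands=[{"dp": [0, 0, -0.002], "rotation": [0, 0, 0]}, {"dp": [0, 0, 0], "rotation": [0, 0, 0]}, {"dp": [0, 0, 0], "rotation": [0, 0, 0]}, {"dp": [0, 0, 0], "rotation": [0, 0, 0]}, {"dp": [0, 0, 0], "rotation": [0, 0, 0]}], grip=0.06)

```text
t: 10.58
eef_pos: [0.4675, -0.2685, 0.0753]
ee_rot: [3.141, -0.0, -2.914]
force: [0.3, 0.0, -0.1]
width: 0.0571
gripper_force: 0.0
```

Emit:
carry_out(commands=[{"dp": [0, 0, -0.02], "rotation": [0, 0, 0]}, {"dp": [0, 0, -0.05], "rotation": [0, 0, 0]}, {"dp": [0, 0, -0.05], "rotation": [0, 0, 0]}, {"dp": [0, 0, -0.05], "rotation": [0, 0, 0]}, {"dp": [0, 0, 0], "rotation": [0, 0, 0]}, {"dp": [0, 0, 0], "rotation": [0, 0, 0]}])

```text
t: 11.32
eef_pos: [0.4672, -0.2683, 0.2451]
ee_rot: [3.141, -0.0, -2.914]
force: [0.2, 0.2, -1.0]
width: 0.06
gripper_force: 0.0
```

```bash
python3 - <<'E'
from h import *
s=readout.get_state();print(s['t'],s['eef_pos'],s['force'],s['width'])
im,P=cloud('wrist'); save('i.png',im)
for r in vision.trace('cover_b','wrist'):
    m=r['pixels']; Q=P[m]; Q=Q[~np.isnan(Q[:,0])]; z=np.median(Q[:,2]); k=abs(Q[:,2]-z)<.003
    A=np.c_[Q[k][:,:2],np.ones(k.sum())]; n=np.linalg.lstsq(A,Q[k][:,2],rcond=None)[0]
    print(r['score'],np.round(r['position']),z.round(4),cv2.minAreaRect(Q[k][:,:2].astype(np.float32)*1000),'tilt',n[:2])
E
```

```text
11.325 [ 0.4671931  -0.2682525   0.24509631] [ 0.21033516  0.18966767 -1.00130117] 0.059965201758777245
0.95 [155. 478.] 0.02 ((398.966552734375, -34.14519500732422), (99.45143127441406, 67.99002838134766), 86.9684829711914) tilt [-0.00039866 -0.00208167]
0.73 [172. 255.] 0.0503 ((468.2088623046875, -269.0909423828125), (109.12820434570312, 67.99574279785156), 13.002705574035645) tilt [ 0.00042484 -0.00225672]
```

View pics/i.png

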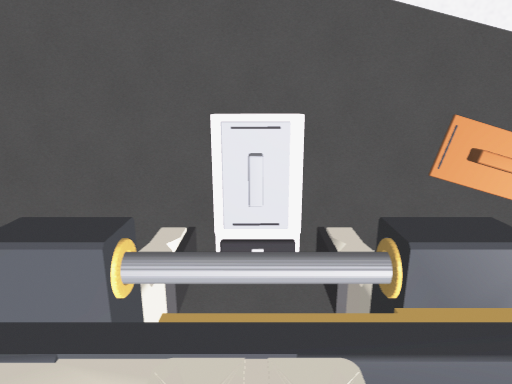

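The cover sits flat and centred in the well at (256,175), with its plate 4.4 mm above the rim and level, and the gripper is clear. Handing in.

```bash
python3 -c "
from station import arm
print(arm.job_done())"
```

```text
the job is handed in; nothing more can be done
None
```

The 110 mm cover is pressed home in the dock well with its plate level on the rim and released; the other two covers were not touched, and the job was handed in after about 11.4 s (no verdict was returned).

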